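Clamp the cutting board and wedge the clamp bar fast

TASK

Clamp the wooden cutting board in the board holder: slide the blue jaw up until the board is squeezed square against the fixed blue fence with no gap at either side. Then push the orange thumb wedge firmly along its sloping way until it jams tight on the bar, and let go, leaving everything else on the counter where it stands.

Things in the scene. Friction and masses are not known exactly. Their poses are not given: they have to be found in the camera images.
- station: Board holder fixed to the counter: aluminium plate 220 mm (x -110..110) by 480 mm (y -270..210), 10 mm thick. Origin at counter height. Its x axis points roughly away from the robot, y roughly to the robot's left. The jaw's bar and the wedge ride on it.
- fence (a point): Foot of the clamping face of the fixed blue fence, at the middle of its length, on the plate top; at x = 0, y = 190, z = 10 mm in the holder's frame. The fence is 180 mm long in x, 16 mm thick, its top 42 mm above the counter; its face looks to -y.
- housing (a point): Middle of the blue wedge housing, on the plate top; at x = 0, y = -140, z = 10 mm in the holder's frame. Two cheeks, 130 mm long in x, outer sides 39 mm to either side in y, with inward lips (42 mm gap between them) sloping down to +x: lip tops 58 mm above the counter at the -x end, 42 mm at the +x end.
- jaw: Blue jaw on a flat steel bar. Slides only along the holder's y (2 N friction, stays where left). Origin: middle of the foot of its pressing face, which looks to +y at the board; axes as the holder's. Jaw 160 (x) x 20 x 32 mm; bar 40 mm wide, 12 mm thick, runs 235 mm to -y under the wedge. Board squeezed home: origin at y = 40 mm in the holder's frame; it starts 46 to 60 mm short of that.
- jaw_post (a point): Where to push the jaw to +y: on the rear (-y) face of the black post on the middle of the jaw, 70 mm above the counter. Post 50 mm wide (x), 16 mm thick (y), from 42 to 86 mm above the counter. Some 60 to 75 mm are free behind it before the wedge housing.
- wedge: Orange thumb wedge, 100 (x) x 54 mm, captive in the sloping dovetail way; slides only to the holder's +x and down, 1 in 8 (2.5 N friction while loose). Origin: middle of its flat sole; axes as the holder's. Starts at x = -45 to -27 mm in the holder's frame. The sole meets the bar at x = 0; then it jams within a few mm. Pushed with 15 to 20 N it is tight (5 N is not) and stays jammed when let go.
- wedge_fin (a point): Where to push the wedge to +x: middle of the rear (-x) face of its upright thumb fin, near its top, at x = -47, z = 45 mm in the wedge's frame. Fin 34 mm wide (y), 14 mm thick (x), its top 13 mm above this point; the upper 25 mm stand clear of the lips. Nothing stands behind it.
- board: Loose beech cutting board lying flat on the plate between jaw and fence, 180 (x) x 150 (y) x 20 mm, about 0.4 kg. Origin: centre of its underside. Starts a little crooked, 14 to 26 mm short of the fence; home, its origin is at y = 115 mm in the holder's frame and its edges are parallel to the fence.
- bowl: Bystander: red bowl, 150 mm across, 60 mm high. Origin: centre of underside.
- bun_a: Bystander: round bread bun, 82 mm across, 44 mm high. Origin: centre of underside.
- bun_b: Bystander: a second bun like the first.
- shaker: Bystander: glass shaker with steel cap, 60 mm across, 100 mm high. Origin: centre of underside.
- spatula: Bystander: spatula 240 mm long lying on the counter beyond the holder.

How it is judged:
By the outcome, as a careful person would: the job done as asked, in the order asked, and still so for the second after the job is handed in, with the robot touching nothing.
It also fails if it takes over 38 s, if anything falls off the work surface, if the arm or the gripper's body presses on something with over 40 N, if the wrist force passes 120 N, or if a joint passes its speed limit or range.

ROBOT

A 6-joint arm with a two-finger parallel gripper is mounted at the origin on the work surface. World frame = base frame: x ahead of the robot, y to its left, z up, the work surface at z = 0. Lengths are in m, angles in degrees, forces in N, time in s.
With the tool pointing down it reaches from about 0.35 to 0.875 m from the base axis. Payload 4.2 kg.
Tool frame: the origin (TCP) lies on the centre line of the jaws, within the pads' length; the fingertips stand tip_reach ahead of it and the grasp point (between the pads) is the TCP (tip_reach is the distance from the TCP to the fingertips, in m); z points along the fingers, y is the line along which they close (so a half turn about z gives the same grasp; the last joint's range is limited). The gripper opens to 87 mm and grips with 3 to 60 N. Pads are 19 mm wide; open, the fingers measure 117 mm over their backs; the gripper's body (75 mm by 190 mm) begins 51 mm behind the grasp point.
Start: joints at [83.056, 22.042, 0.453, 0, -68.411, -14.817], TCP at [0.232, 0.58, 0.242] pointing down, gripper open.
Joint ranges: [-179.83, 179.83], [-69.29, 118.12], [-61.27, 80.66], [-181.25, 117.63], [-171.15, -9.14], [-177.46, 177.46]. Speed limits (degrees/s): [159.86, 159.86, 180, 180, 180, 180].

INTERFACE

Orientations are given as a 3x3 rotation matrix whose columns are the frame's x, y, z axes.
In Python, from station import sense, capture, finish_job, tip_reach gives the robot as it stands.
- The arm moves only by the tool arm_command, never from a script. Its argument "deltas" is a list of rows, each a list of 7 numbers: the turn, a rotation vector about the tool's x, y, z in rad, then the shift along the tool's x, y, z in cm, then the closure, from -1 (fully open) to 1 (shut), so that 0 is half open. In form: [[rx, ry, rz, dx, dy, dz, hand], ...]. A call has 1 to 8 rows; each row is the pose to reach, as a shift and turn from the pose commanded when the call began, along the tool's axes at that moment; what a row does not reach only later rows make up. A row lasts 1/12 s, in which the tool goes at most 41.7 mm and 7.16 degrees, less where a joint would pass 70% of its speed; a pose out of reach is approached as far as the arm can. A call with a gripper value outside its range is refused whole. The fingers move at their own pace and stop on an object; the grip force is fixed at half the most. Time passes only in rows, so rows that repeat a pose let the fingers close. It gives the time, the measured TCP pose, the force, the opening and the grip force at its end, in the units of the state.
- sense(): the state, without advancing time (a new reading comes with each control period).
- capture(name): name is "scene" or "top"; returns a dict with "pixels" (384x512x3 uint8, blue, green, red), "fovy" (degrees; the focal length in pixels is half the picture's height over the tangent of half this angle, whatever the lens; pixels are square), "cx", "cy" (the principal point, pixels), "k1" (the pictures are not rectified: a ray, as slopes to the right and down, at radius r is drawn at 1 + k1 r^2 times it, then the intrinsics apply), "rvec" (rotation vector, rad) and "tvec" (3), from world to camera coordinates, as OpenCV has them. Camera axes: x right, y down, z forward; pixel columns grow to the right and rows downward; lengths in m; the calibration is good to about 2 mm. A picture is of the moment at which its call begins. There is no depth.
- finish_job(): hands the job in; it is judged then, once.
The state is a dict: "time_s": time; "joints": joint angles; "joint_velocities": joint speeds; "effort": joint torques, N m; "tcp_pos": TCP position; "ee_rot": TCP orientation; "wrist_force": force on the tool from outside, world axes, zero at the start; "moment": the same for the moment, N m; "gripper_width": opening from 0.0 (shut) to 1.0 (fully open); "gripper_force": force on a finger pad.
Only numpy, scipy, OpenCV 4.12 (cv2) and the standard library are available. Lean on these libraries where they do the work, as an engineer would, in place of code of your own. Each camera call takes 0.05 s, during which the arm holds its last target. There are 200 camera calls.

## Working session

There is one attempt and no reset: what is moved stays moved. The work goes in short steps, Python scripts to look and compute and a tool call to move; the robot and the scene stay as the last step left them, time stands still between calls to the robot, and variables do not carry over. Pictures are saved under pics/ and viewed, at most 10 in all, crops included, and the job is handed in when it is done.

Besides the shell and the picture viewer there is one more tool, called after ">>>" as a command line: name --pt "numbers of a row" for each row, then --argument value for the rest. arm_command: Moves the arm, as the interface text tells. Its arguments: {"type":"object","properties":{"deltas":{"type":"array"}},"required":["deltas"]}

```bash
mkdir -p pics; python3 - <<'E'
from station import *
import cv2
for n in("scene","top"):
    c=capture(n); cv2.imwrite(f"pics/{n}0.png",c["pixels"]); print({k:v for k,v in c.items() if k!="pixels"})
print(sense(),tip_reach)
E
```

```text
{'fovy': 57.35101105480121, 'cx': 254.34176612021315, 'cy': 192.29733209067717, 'k1': -0.08131542699776556, 'rvec': array([ 2.07683465,  1.40424627, -0.54100875]), 'tvec': array([-0.19637798, -0.34933336,  1.24268609])}
{'fovy': 43.67693657735057, 'cx': 247.4042732918807, 'cy': 192.22750223113945, 'k1': -0.1822545678956945, 'rvec': array([ 2.18704   , -2.14912437,  0.09612205]), 'tvec': array([-0.01838018,  0.57623985,  1.36109047])}
{'time_s': 0.1, 'joints': array([ 8.30565276e+01,  2.20885215e+01,  3.88392721e-01, -2.34399303e-02,
       -6.84127412e+01, -1.48166451e+01]), 'joint_velocities': array([ 0.04074577, -0.03391615,  0.10902847,  0.10372595,  0.02492199,
       -0.01048899]), 'effort': array([-4.84754109e-04, -3.91691065e+01,  1.87934786e+01,  4.23196614e+00,
        1.34064595e-02, -7.68697942e-05]), 'tcp_pos': array([0.23150579, 0.58000864, 0.24055636]), 'ee_rot': array([[ 9.28688197e-01, -3.70860963e-01, -6.15762709e-04],
       [-3.70861449e-01, -9.28686244e-01, -1.90948669e-03],
       [ 1.36303717e-04,  2.00168040e-03, -9.99997987e-01]]), 'wrist_force': array([ 0.25253025, -0.17036968, -0.67128076]), 'moment': array([ 0.07429039, -0.01505399,  0.00133488]), 'gripper_force': 0.0, 'gripper_width': 0.9996140270826362} 0.019
```

View pics/scene0.png

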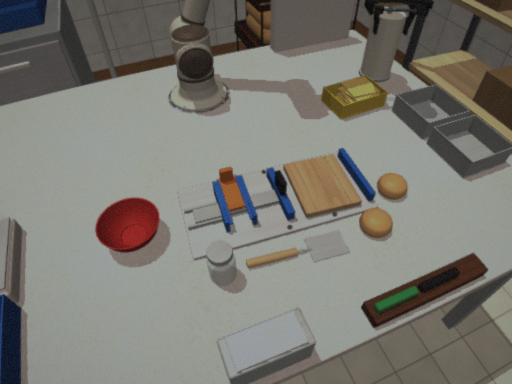

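View pics/top0.png

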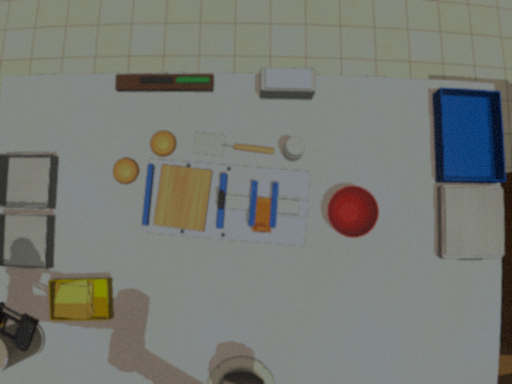

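```bash
cat > h.py <<'E'
import numpy as np, cv2
from station import *
def K(c):
    f=192/np.tan(np.radians(c["fovy"]/2)); return np.array([[f,0,c["cx"]],[0,f,c["cy"]],[0,0,1]])
def D(c): return np.array([c["k1"],0,0,0,0.])
def px2w(c,uv,z):
    n=cv2.undistortPoints(np.array(uv,float).reshape(-1,1,2),K(c),D(c)).reshape(-1,2)
    R=cv2.Rodrigues(c["rvec"])[0]; o=-R.T@c["tvec"]
    d=np.c_[n,np.ones(len(n))]@R
    return o+d*((np.asarray(z)-o[2])/d[:,2])[:,None]
def w2px(c,P): return cv2.projectPoints(np.array(P,float).reshape(-1,1,3),c["rvec"],c["tvec"],K(c),D(c))[0].reshape(-1,2)
def mask(c,lo,hi,roi):
    m=cv2.inRange(cv2.cvtColor(c["pixels"],cv2.COLOR_BGR2HSV),lo,hi); z=np.zeros_like(m); x0,y0,x1,y1=roi; z[y0:y1,x0:x1]=m[y0:y1,x0:x1]; return z
E
python3 - <<'E'
from h import *
c=capture("top"); s=capture("scene")
cv2.imwrite("pics/topc.png",cv2.resize(c["pixels"][150:255,130:320],None,fx=4,fy=4,interpolation=cv2.INTER_CUBIC))
cv2.imwrite("pics/scenec.png",cv2.resize(s["pixels"][140:260,170:390],None,fx=3.6,fy=3.6,interpolation=cv2.INTER_CUBIC))
for nm,lo,hi in(("blue",(100,120,50),(130,255,255)),("orange",(5,190,120),(16,255,255))):
    for cam,roi in((c,(130,150,320,255)),(s,(170,140,390,260))):
        m=mask(cam,lo,hi,roi); n,l,st,ce=cv2.connectedComponentsWithStats(m)
        for i in range(1,n):
            if st[i,4]>25: print(nm,st[i],ce[i],cv2.minAreaRect(np.argwhere(l==i)[:,::-1].astype(np.float32)))
E
```

```text
blue [143 165  10  60 277] [147.46931408 194.29963899] ((147.3992156982422, 194.38766479492188), (4.811748027801514, 59.40580368041992), 5.8263421058654785)
blue [220 174   7  19 100] [223.05 182.29] ((222.92213439941406, 182.85655212402344), (5.613215923309326, 18.016611099243164), 5.19442892074585)
blue [249 181   8  44 210] [252.52380952 202.61428571] ((252.49313354492188, 202.58277893066406), (4.899683952331543, 43.26669692993164), 4.763641834259033)
blue [270 183   8  44 211] [273.79620853 203.89099526] ((273.7933044433594, 204.45440673828125), (5.054008483886719, 43.232696533203125), 3.6913859844207764)
blue [217 208   7  20 111] [219.94594595 217.6036036 ] ((219.9098358154297, 217.49183654785156), (5.703752040863037, 19.103042602539062), 5.19442892074585)
blue [339 148  36  53 523] [356.35755258 174.48183556] ((355.6891784667969, 173.86485290527344), (58.705055236816406, 9.648553848266602), 54.46232223510742)
blue [267 168  27  51 352] [280.84090909 195.3125    ] ((280.0000305175781, 193.0), (54.56005859375, 8.944271087646484), 63.43495178222656)
blue [236 176  21  48 308] [246.48051948 198.77597403] ((246.60345458984375, 199.25860595703125), (51.066219329833984, 7.242117881774902), 68.19859313964844)
blue [213 181  19  50 345] [222.15942029 204.57101449] ((222.35000610351562, 205.5500030517578), (50.596439361572266, 7.905693531036377), 71.56505584716797)
orange [257 202  13  24 179] [262.60335196 212.62011173] ((262.4344482421875, 213.22132873535156), (11.407504081726074, 22.633935928344727), 5.19442892074585)
```

View pics/topc.png

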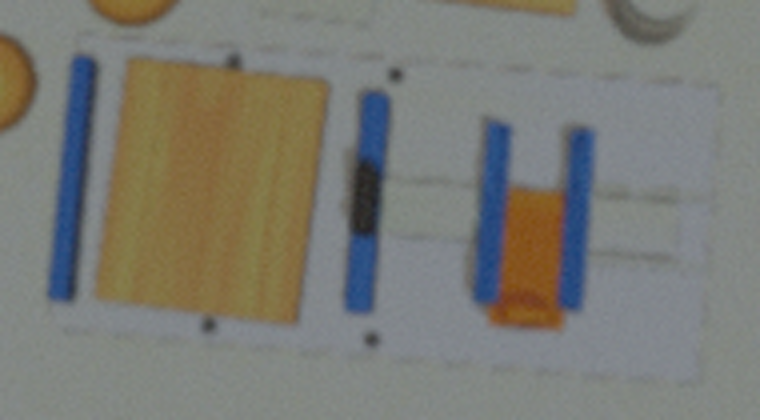

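View pics/scenec.png

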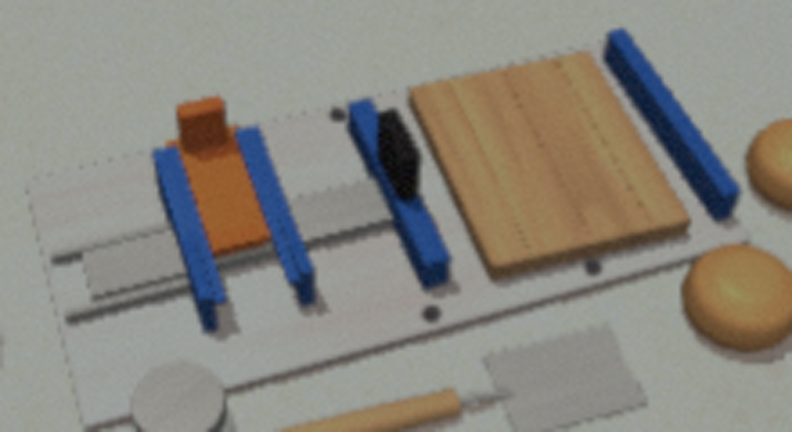

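```bash
python3 - <<'E'
from h import *
from scipy.optimize import least_squares
c=capture("top"); s=capture("scene")
R=cv2.Rodrigues(c["rvec"])[0]; print("cam",-R.T@c["tvec"])
t=lambda L:np.array(L,float)/4+[130,150]-.375
sc=lambda L:np.array(L,float)/3.6+[170,140]-.36
# holder frame: plate corners, fence top corners, cheek tops
top=t([(718,85),(697,380),(73,57),(97,57),(50,299),(73,299)])
tm=[(.11,-.27,.01),(-.11,-.27,.01),(.09,.206,.042),(.09,.19,.042),(-.09,.206,.042),(-.09,.19,.042)]
sp=sc([(28,185),(88,428),(612,50),(630,32),(738,188),(724,218)])
sm=[(-.11,-.27,.01),(.11,-.27,.01),(-.09,.19,.042),(-.09,.206,.042),(.09,.206,.042),(.09,.19,.010)]
def W(p,m):
    a=p[2];Rz=np.array([[np.cos(a),-np.sin(a),0],[np.sin(a),np.cos(a),0],[0,0,1]]); return np.array(m)@Rz.T+[p[0],p[1],0]
def res(p,which):
    r=[]
    if 't' in which: r.append((w2px(c,W(p,tm))-top).ravel())
    if 's' in which: r.append((w2px(s,W(p,sm))-sp).ravel())
    return np.concatenate(r)
for w in('t','s','ts'):
    q=least_squares(res,[.6,0,0],args=(w,),loss='soft_l1'); p=q.x; print(w,p[:2],np.degrees(p[2]),np.round(res(p,w).reshape(-1,2),1).tolist())
np.save("p.npy",p)
def inv(P):
    a=p[2];Rz=np.array([[np.cos(a),-np.sin(a),0],[np.sin(a),np.cos(a),0],[0,0,1]]); return ((P-[p[0],p[1],0])@Rz*1000).round(1)
def show(n,cam,uv,z): print(n,inv(px2w(cam,uv,z)).tolist())
show("fence blob",c,[(147.4,194.4)],[.042]);show("cheeks",c,[(252.5,202.6),(273.8,204.2)],[.05,.05])
show("jaw blobs",c,[(222.9,182.6),(219.9,217.5)],[.042,.042])
show("post top t",c,t([(356,160),(381,163),(376,236),(351,236)]),[.086]*4)
show("jaw ends t",c,t([(362,92),(389,94),(372,312),(346,310)]),[.042]*4)
show("board t",c,t([(128,58),(328,80),(298,324),(97,298)]),[.03]*4)
show("board s",s,sc([(410,90),(588,50),(690,222),(496,268)]),[.03]*4)
show("fin top t",c,t([(490,326),(563,329),(545,296),(503,293)]),[.11]*4)
show("fin top s",s,sc([(178,106),(222,97),(226,112),(182,122)]),[.1]*4)
show("wedge front s",s,sc([(217,252),(268,240)]),[.065]*2)
E
```

```text
cam [ 0.44273153 -0.02045496  1.41015171]
t [0.55290894 0.08337768] -3.5740592497920556 [[1.2, -0.4], [1.2, 0.4], [-0.0, -0.8], [-0.7, -0.4], [-0.4, 0.3], [-0.7, 0.8]]
s [0.55453248 0.08540424] -3.6341785981366193 [[0.3, -0.9], [0.3, 0.5], [-0.4, -5.1], [-0.4, -1.3], [2.9, 1.0], [-1.7, 2.3]]
ts [0.55351176 0.08463985] -3.5932259786088663 [[0.8, -0.5], [0.8, 0.2], [-0.4, -1.1], [-1.1, -0.6], [-0.8, 0.0], [-1.2, 0.5], [-0.0, -1.0], [-0.1, 0.3], [-0.9, -5.3], [-0.9, -1.5], [2.4, 0.8], [-2.2, 2.1]]
fence blob [[-2.0, 196.6, 42.0]]
cheeks [[-1.8, -108.5, 50.0], [-1.5, -169.3, 50.0]]
jaw blobs [[49.5, -19.0, 42.0], [-51.2, -19.0, 42.0]]
post top t [[24.0, -11.8, 86.0], [23.3, -29.3, 86.0], [-27.6, -30.2, 86.0], [-29.0, -12.9, 86.0]]
jaw ends t [[77.7, -8.5, 42.0], [77.8, -28.1, 42.0], [-79.4, -29.2, 42.0], [-79.5, -10.6, 42.0]]
board t [[91.0, 166.2, 30.0], [86.2, 17.9, 30.0], [-92.2, 24.0, 30.0], [-85.8, 171.8, 30.0]]
board s [[-89.6, 23.6, 30.0], [-86.5, 172.2, 30.0], [94.3, 161.5, 30.0], [87.7, 17.3, 30.0]]
fin top t [[-83.6, -113.8, 110.0], [-81.7, -163.2, 110.0], [-60.4, -149.3, 110.0], [-60.6, -120.8, 110.0]]
fin top s [[-60.8, -159.0, 100.0], [-59.5, -128.5, 100.0], [-44.8, -129.7, 100.0], [-45.4, -160.2, 100.0]]
wedge front s [[41.5, -162.1, 65.0], [42.6, -128.0, 65.0]]
```

```bash
cat >> h.py <<'E'
from scipy.spatial.transform import Rotation as Ro
P0=np.array([.5525,.0842]); YAW=np.radians(-3.59)
RZ=np.array([[np.cos(YAW),-np.sin(YAW)],[np.sin(YAW),np.cos(YAW)]])
def hold(xyz): xyz=np.array(xyz)/1000; return np.r_[P0+RZ@xyz[:2],xyz[2]]
def go(xyz,yaw):  # holder mm, tool-x angle in holder frame
    s=sense(); R0=np.array(s["ee_rot"]); a=np.radians(yaw)+YAW
    R1=np.array([[np.cos(a),np.sin(a),0],[np.sin(a),-np.cos(a),0],[0,0,-1]])
    print("rv",Ro.from_matrix(R0.T@R1).as_rotvec().round(3),"cm",(R0.T@(hold(xyz)-s["tcp_pos"])*100).round(2))
def where():
    s=sense(); w=np.array(s["tcp_pos"]); print(s["time_s"],"holder mm",(RZ.T@(w[:2]-P0)*1000).round(1),(w[2]*1000).round(1),"F(holder)",(RZ.T@s["wrist_force"][:2]).round(1),s["wrist_force"][2].round(1),"w",s["gripper_width"],"j",s["joints"].round(0))
E
python3 - <<'E'
from h import *
where(); go((0,-60,160),-90)
E
```

```text
0.3 holder mm [-351.3  475. ] 241.2 F(holder) [ 1.1 -0.6] -0.2 w 0.9985642974925893 j [ 83.  22.   0.  -0. -68. -15.]
rv [ 1.000e-03 -1.000e-03  1.254e+00] cm [50.06 39.87  8.15]
```

>>> arm_command --pt "0 0 1.254 50.06 39.87 8.0 1" --pt "0 0 1.254 50.06 39.87 8.0 1" --pt "0 0 1.254 50.06 39.87 8.0 1" --pt "0 0 1.254 50.06 39.87 8.0 1" --pt "0 0 1.254 50.06 39.87 8.0 1" --pt "0 0 1.254 50.06 39.87 8.0 1" --pt "0 0 1.254 50.06 39.87 8.0 1" --pt "0 0 1.254 50.06 39.87 8.0 1"

```text
time_s: 0.97
tcp_pos: [0.3961, 0.2913, 0.2003]
ee_rot: [[0.184, -0.983, 0.0], [-0.983, -0.184, 0.001], [-0.001, -0.001, -1.0]]
wrist_force: [1.0, 0.2, -0.1]
gripper_width: 0.482
gripper_force: 0.0
```

```bash
python3 -c "
from h import *
where(); go((0,-60,160),-90)"
```

```text
0.9667 holder mm [-169.1  196.9] 200.3 F(holder) [1.  0.3] -0.1 w 0.4824603797969574 j [ 55.  11. -21.   0. -57. -45.]
rv [-0.001  0.001  0.248] cm [ 29.06 -10.08   4.02]
```

>>> arm_command --pt "0 0 0.248 29.0 -10.1 4.0 1" --pt "0 0 0.248 29.0 -10.1 4.0 1" --pt "0 0 0.248 29.0 -10.1 4.0 1" --pt "0 0 0.248 29.0 -10.1 4.0 1" --pt "0 0 0.248 29.0 -10.1 4.0 1" --pt "0 0 0.248 29.0 -10.1 4.0 1" --pt "0 0 0.248 29.0 -10.1 4.0 1" --pt "0 0 0.248 29.0 -10.1 4.0 1"

```text
time_s: 1.63
tcp_pos: [0.5511, 0.0239, 0.1594]
ee_rot: [[-0.061, -0.998, -0.001], [-0.998, 0.061, -0.001], [0.001, 0.001, -1.0]]
wrist_force: [-0.8, 0.3, 0.1]
gripper_width: 0.009
gripper_force: 0.0
```

```bash
python3 -c "
from h import *
where(); go((0,-60,160),-90)"
```

```text
1.6333 holder mm [  2.4 -60.2] 159.4 F(holder) [-0.8  0.2] 0.1 w 0.009121177702098573 j [ 19.  19. -17.   0. -54. -23.]
rv [ 0.001 -0.001  0.002] cm [-0.02  0.24 -0.06]
```

>>> arm_command --pt "0 0 0 0 0.24 3.0 1" --pt "0 0 0 0 0.24 6.0 1" --pt "0 0 0 0 0.24 8.8 1" --pt "0 0 0 0 0.24 8.8 1" --pt "0 0 0 0 0.24 8.8 1" --pt "0 0 0 0 0.24 8.8 1"

```text
time_s: 2.13
tcp_pos: [0.5486, 0.0281, 0.0736]
ee_rot: [[-0.056, -0.998, 0.002], [-0.998, 0.056, 0.0], [-0.0, -0.002, -1.0]]
wrist_force: [1.1, -0.4, 0.1]
gripper_width: 0.001
gripper_force: 0.0
```

```bash
python3 -c "
from h import *
where(); c=capture('scene')
cv2.imwrite('pics/s1.png',cv2.resize(c['pixels'][110:260,170:390],None,fx=3.6,fy=3.6,interpolation=cv2.INTER_CUBIC))"
```

```text
2.1333 holder mm [ -0.4 -56.2] 73.6 F(holder) [ 1.1 -0.4] 0.1 w 0.0009877077475935886 j [ 20.  25. -22.   0. -42. -23.]
```

View pics/s1.png

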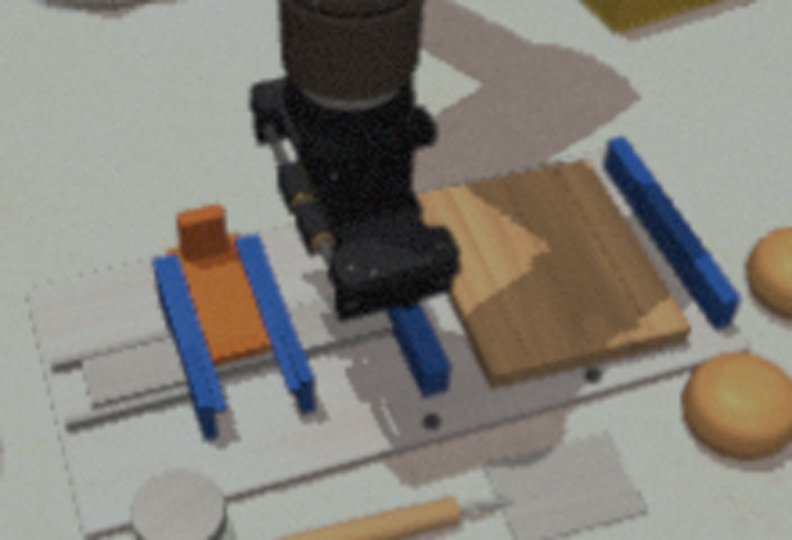

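>>> arm_command --pt "0 0 0 -0.4 0 0 1" --pt "0 0 0 -0.8 0 0 1" --pt "0 0 0 -1.2 0 0 1" --pt "0 0 0 -1.6 0 0 1" --pt "0 0 0 -2.0 0 0 1" --pt "0 0 0 -2.4 0 0 1" --pt "0 0 0 -2.8 0 0 1" --pt "0 0 0 -3.2 0 0 1"

```text
time_s: 2.85
tcp_pos: [0.5494, 0.0599, 0.0724]
ee_rot: [[-0.057, -0.998, 0.0], [-0.998, 0.057, -0.0], [0.0, -0.0, -1.0]]
wrist_force: [-0.2, -3.3, 1.4]
gripper_width: 0.007
gripper_force: 1.2
```

```bash
python3 -c "
from h import *
where()"
```

```text
2.85 holder mm [ -1.6 -24.4] 72.4 F(holder) [ 0.  -3.3] 1.4 w 0.007316204396666729 j [ 23.  26. -22.   0. -43. -26.]
```

>>> arm_command --pt "0 0 0 -0.4 0 0 1" --pt "0 0 0 -0.8 0 0 1" --pt "0 0 0 -1.2 0 0 1" --pt "0 0 0 -1.6 0 0 1" --pt "0 0 0 -2.0 0 0 1" --pt "0 0 0 -2.2 0 0 1" --pt "0 0 0 -2.4 0 0 1"

```text
time_s: 3.43
tcp_pos: [0.5508, 0.0839, 0.0722]
ee_rot: [[-0.057, -0.998, 0.0], [-0.998, 0.057, -0.0], [0.0, -0.0, -1.0]]
wrist_force: [1.9, -3.5, 1.4]
gripper_width: 0.008
gripper_force: 1.8
```

```bash
python3 -c "
from h import *
where()"
```

```text
3.4333 holder mm [-1.7 -0.4] 72.2 F(holder) [ 2.1 -3.3] 1.4 w 0.008355218573450129 j [ 25.  26. -21.   0. -43. -29.]
```

>>> arm_command --pt "0 0 0 -0.2 0 0 1" --pt "0 0 0 -0.4 0 0 1" --pt "0 0 0 -0.6 0 0 1" --pt "0 0 0 -0.8 0 0 1"

```text
time_s: 3.77
tcp_pos: [0.5512, 0.0918, 0.0722]
ee_rot: [[-0.057, -0.998, 0.0], [-0.998, 0.057, 0.0], [-0.0, -0.0, -1.0]]
wrist_force: [2.4, -4.0, 1.0]
gripper_width: 0.006
gripper_force: 1.8
```

>>> arm_command --pt "0 0 0 -0.1 0 0 1" --pt "0 0 0 -0.2 0 0 1" --pt "0 0 0 -0.3 0 0 1"

```text
time_s: 4.02
tcp_pos: [0.5512, 0.0947, 0.0722]
ee_rot: [[-0.057, -0.998, 0.0], [-0.998, 0.057, 0.0], [-0.0, -0.0, -1.0]]
wrist_force: [2.1, -3.2, 0.3]
gripper_width: -0.0
gripper_force: 1.7
```

```bash
python3 -c "
from h import *
where()"
```

```text
4.0167 holder mm [-1.9 10.4] 72.2 F(holder) [ 2.3 -3.1] 0.3 w -0.0004152068060182616 j [ 26.  26. -21.   0. -43. -30.]
```

>>> arm_command --pt "0 0 0 -0.1 0 0 1" --pt "0 0 0 -0.2 0 0 1" --pt "0 0 0 -0.3 0 0 1"

```text
time_s: 4.27
tcp_pos: [0.5512, 0.0954, 0.0722]
ee_rot: [[-0.057, -0.998, -0.002], [-0.998, 0.057, -0.004], [0.004, 0.001, -1.0]]
wrist_force: [5.7, -16.0, 1.9]
gripper_width: 0.008
gripper_force: 7.8
```

>>> arm_command --pt "0 0 0 -0.1 0 0 1" --pt "0 0 0 -0.2 0 0 1" --pt "0 0 0 -0.2 0 0 1"

```text
time_s: 4.52
tcp_pos: [0.5511, 0.0955, 0.0722]
ee_rot: [[-0.058, -0.998, -0.003], [-0.998, 0.058, -0.006], [0.006, 0.002, -1.0]]
wrist_force: [6.6, -19.2, 1.1]
gripper_width: 0.009
gripper_force: 9.3
```

>>> arm_command --pt "0 0 0 -0.2 0 0 1" --pt "0 0 0 -0.3 0 0 1" --pt "0 0 0 -0.3 0 0 1" --pt "0 0 0 -0.3 0 0 1"

```text
time_s: 4.85
tcp_pos: [0.5511, 0.0957, 0.0723]
ee_rot: [[-0.058, -0.998, -0.005], [-0.998, 0.058, -0.009], [0.01, 0.004, -1.0]]
wrist_force: [9.8, -29.4, 1.6]
gripper_width: 0.002
gripper_force: 14.3
```

```bash
python3 -c "
from h import *
where(); c=capture('scene');d=capture('top')
a=cv2.resize(c['pixels'][130:230,240:390],None,fx=5,fy=5,interpolation=cv2.INTER_CUBIC)[:,:400*2]
cv2.imwrite('pics/s2.png',a)
cv2.imwrite('pics/t2.png',cv2.resize(d['pixels'][150:255,130:280],None,fx=5,fy=5,interpolation=cv2.INTER_CUBIC))"
```

```text
4.85 holder mm [-2.1 11.3] 72.3 F(holder) [ 11.7 -28.7] 1.6 w 0.0021924235820222626 j [ 27.  26. -21.   1. -43. -30.]
```

View pics/s2.png

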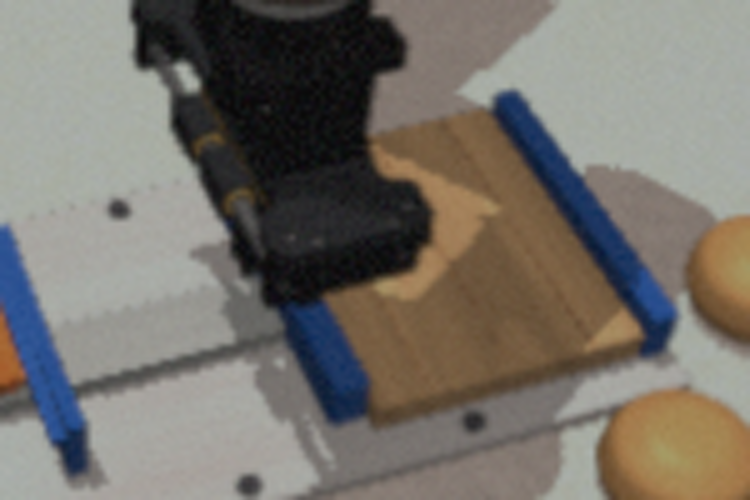

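>>> arm_command --pt "0 0 0 0.4 0 0 1" --pt "0 0 0 1.5 0 0 1" --pt "0 0 0 3.5 0 0 1" --pt "0 0 0 5.5 0 -3 1" --pt "0 0 0 5.5 0 -6 1" --pt "0 0 0 5.5 0 -7 1" --pt "0 0 0 5.5 0 -7 1"

```text
time_s: 5.53
tcp_pos: [0.5499, 0.0486, 0.1452]
ee_rot: [[-0.057, -0.998, 0.006], [-0.998, 0.057, 0.003], [-0.003, -0.006, -1.0]]
wrist_force: [0.5, -0.7, -0.9]
gripper_width: 0.008
gripper_force: 0.0
```

```bash
python3 -c "
from h import *
where(); go((-130,-140,140),0)
c=capture('top');s=capture('scene');p=s
inv=lambda P:np.c_[((P[:,:2]-P0)@RZ*1000).round(1),P[:,2]*1000]
t=lambda L:np.array(L,float)/4+[130,150]-.375
sc=lambda L:np.array(L,float)/3.6+[170,140]-.36
print(inv(px2w(c,t([(490,326),(563,329)]),[.04]*2)),inv(px2w(s,sc([(178,106),(222,97),(226,112),(182,122)]),[.085]*4)))
cv2.imwrite('pics/t3.png',np.hstack([cv2.resize(c['pixels'][150:255,130:230],None,fx=4,fy=4,interpolation=cv2.INTER_CUBIC),cv2.resize(s['pixels'][130:235,260:360],None,fx=4,fy=4,interpolation=cv2.INTER_CUBIC)]))"
```

```text
5.5333 holder mm [ -0.3 -35.7] 145.2 F(holder) [ 0.5 -0.6] -0.9 w 0.008336537209535663 j [ 22.  20. -18.  -0. -52. -25.]
rv [-0.007 -0.002 -1.565] cm [10.36 13.03  0.41]
[[ -81.6 -113.4   40. ]
 [ -79.6 -165.5   40. ]] [[ -74.7 -156.2   85. ]
 [ -73.3 -124.9   85. ]
 [ -58.3 -126.1   85. ]
 [ -58.8 -157.3   85. ]]
```

View pics/t3.png

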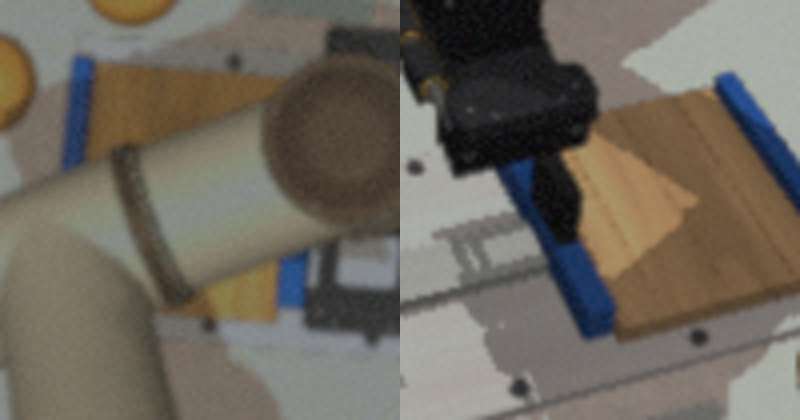

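>>> arm_command --pt "0 0 -1.565 10.4 13.0 0 1" --pt "0 0 -1.565 10.4 13.0 0 1" --pt "0 0 -1.565 10.4 13.0 0 1" --pt "0 0 -1.565 10.4 13.0 0 1" --pt "0 0 -1.565 10.4 13.0 0 1" --pt "0 0 -1.565 10.4 13.0 0 1" --pt "0 0 -1.565 10.4 13.0 0 1" --pt "0 0 -1.565 10.4 13.0 0 1"

```text
time_s: 6.3
tcp_pos: [0.4113, -0.0486, 0.1407]
ee_rot: [[0.813, -0.582, -0.004], [-0.582, -0.813, -0.0], [-0.003, 0.002, -1.0]]
wrist_force: [-0.3, -0.5, -0.6]
gripper_width: 0.008
gripper_force: 0.0
```

```bash
python3 -c "
from h import *
where(); go((-130,-140,140),0)"
```

```text
6.3 holder mm [-132.6 -141.4] 140.7 F(holder) [-0.3 -0.5] -0.6 w 0.008356961706760483 j [ 16.   8. -36.  -0. -46.  39.]
rv [ 0.001  0.003 -0.559] cm [ 0.15 -0.25  0.07]
```

>>> arm_command --pt "0 0 -0.559 0.15 -0.25 0 1" --pt "0 0 -0.559 0.15 -0.25 0 1" --pt "0 0 -0.559 0.15 -0.25 0 1" --pt "0 0 -0.559 0.15 -0.25 2 1" --pt "0 0 -0.559 0.15 -0.25 4 1" --pt "0 0 -0.559 0.15 -0.25 7 1" --pt "0 0 -0.559 0.15 -0.25 7 1" --pt "0 0 -0.559 0.15 -0.25 7 1"

```text
time_s: 6.97
tcp_pos: [0.4135, -0.0477, 0.0704]
ee_rot: [[0.998, -0.068, -0.007], [-0.068, -0.998, -0.002], [-0.007, 0.002, -1.0]]
wrist_force: [0.5, 0.5, -0.4]
gripper_width: 0.007
gripper_force: 0.0
```

```bash
python3 -c "
from h import *
where(); go((-95,-140,70),0);s=capture('scene')
cv2.imwrite('pics/s4.png',cv2.resize(s['pixels'][100:240,150:350],None,fx=4,fy=4,interpolation=cv2.INTER_CUBIC))"
```

```text
6.9667 holder mm [-130.4 -140.4] 70.4 F(holder) [0.5 0.5] -0.4 w 0.007332648373692783 j [ 16.  15. -40.  -0. -35.  70.]
rv [ 0.002  0.007 -0.006] cm [ 3.54 -0.06  0.02]
```

View pics/s4.png

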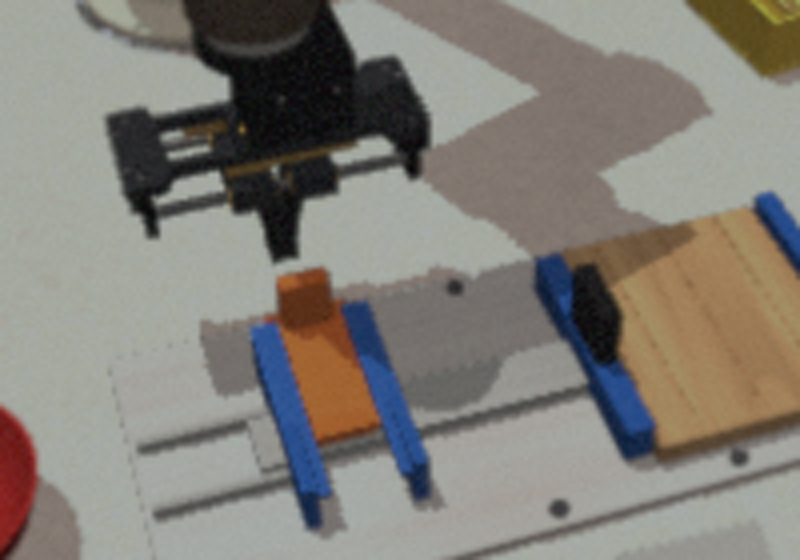

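>>> arm_command --pt "0 0 0 0.8 0 0 1" --pt "0 0 0 1.6 0 0 1" --pt "0 0 0 2.4 0 0 1" --pt "0 0 0 3.0 0 0 1" --pt "0 0 0 3.5 0 0 1" --pt "0 0 0 4.0 0 0 1" --pt "0 0 0 4.4 0 0 1" --pt "0 0 0 4.8 0 0 1"

```text
time_s: 7.68
tcp_pos: [0.4623, -0.051, 0.0717]
ee_rot: [[0.998, -0.069, -0.003], [-0.069, -0.998, -0.0], [-0.003, 0.0, -1.0]]
wrist_force: [-2.2, 1.3, -1.6]
gripper_width: 0.003
gripper_force: 1.4
```

>>> arm_command --pt "0 0 0 0.4 0 0 1" --pt "0 0 0 0.8 0 0 1" --pt "0 0 0 1.2 0 0 1" --pt "0 0 0 1.5 0 0 1"

```text
time_s: 8.02
tcp_pos: [0.478, -0.0522, 0.0718]
ee_rot: [[0.998, -0.069, -0.002], [-0.069, -0.998, -0.0], [-0.002, 0.001, -1.0]]
wrist_force: [-2.0, -0.1, -2.0]
gripper_width: 0.005
gripper_force: 1.4
```

>>> arm_command --pt "0 0 0 0.3 0 0 1" --pt "0 0 0 0.5 0 0 1" --pt "0 0 0 0.7 0 0 1"

```text
time_s: 8.27
tcp_pos: [0.4854, -0.0525, 0.0721]
ee_rot: [[0.998, -0.069, -0.0], [-0.069, -0.998, -0.0], [-0.0, 0.0, -1.0]]
wrist_force: [-2.6, -0.6, -2.0]
gripper_width: 0.007
gripper_force: 1.4
```

```bash
python3 -c "
from h import *
where()"
```

```text
8.2667 holder mm [ -58.4 -140.6] 72.1 F(holder) [-2.6 -0.7] -2.0 w 0.006966293440646824 j [ 13.  21. -31.  -0. -39.  73.]
```

>>> arm_command --pt "0 0 0 0.2 0 0 1" --pt "0 0 0 0.4 0 0 1" --pt "0 0 0 0.5 0 0 1"

```text
time_s: 8.52
tcp_pos: [0.488, -0.0528, 0.0719]
ee_rot: [[0.998, -0.069, -0.006], [-0.069, -0.998, -0.0], [-0.006, 0.001, -1.0]]
wrist_force: [-9.5, 4.0, 4.1]
gripper_width: 0.003
gripper_force: 4.9
```

>>> arm_command --pt "0 0 0 0.1 0 0 1" --pt "0 0 0 0.2 0 0 1" --pt "0 0 0 0.2 0 0 1"

```text
time_s: 8.77
tcp_pos: [0.4888, -0.0529, 0.0719]
ee_rot: [[0.998, -0.07, -0.008], [-0.07, -0.998, -0.0], [-0.008, 0.001, -1.0]]
wrist_force: [-10.7, 4.6, 5.3]
gripper_width: 0.007
gripper_force: 5.5
```

>>> arm_command --pt "0 0 0 0.15 0 0 1" --pt "0 0 0 0.3 0 0 1" --pt "0 0 0 0.4 0 0 1" --pt "0 0 0 0.4 0 0 1"

```text
time_s: 9.1
tcp_pos: [0.4903, -0.0531, 0.0717]
ee_rot: [[0.997, -0.07, -0.013], [-0.07, -0.998, -0.0], [-0.013, 0.001, -1.0]]
wrist_force: [-16.3, 6.8, 9.5]
gripper_width: 0.007
gripper_force: 8.2
```

>>> arm_command --pt "0 0 0 0.15 0 0 1" --pt "0 0 0 0.3 0 0 1" --pt "0 0 0 0.3 0 0 1" --pt "0 0 0 0.3 0 0 1"

```text
time_s: 9.43
tcp_pos: [0.4915, -0.0534, 0.0715]
ee_rot: [[0.997, -0.071, -0.017], [-0.071, -0.998, -0.0], [-0.017, 0.002, -1.0]]
wrist_force: [-18.9, 8.7, 11.6]
gripper_width: 0.007
gripper_force: 9.9
```

>>> arm_command --pt "0 0 0 0.2 0 -0.1 1" --pt "0 0 0 0.4 0 -0.2 1" --pt "0 0 0 0.6 0 -0.2 1" --pt "0 0 0 0.6 0 -0.2 1" --pt "0 0 0 0.6 0 -0.2 1"

```text
time_s: 9.85
tcp_pos: [0.4934, -0.0536, 0.0716]
ee_rot: [[0.997, -0.072, -0.026], [-0.072, -0.997, -0.0], [-0.026, 0.002, -1.0]]
wrist_force: [-24.1, 11.2, 8.0]
gripper_width: 0.007
gripper_force: 12.3
```

```bash
python3 -c "
from h import *
where()"
```

```text
9.85 holder mm [ -50.4 -141.3] 71.6 F(holder) [-24.8   9.7] 8.0 w 0.006559703004603267 j [ 12.  22. -29.  -0. -41.  74.]
```

>>> arm_command --pt "0 0 0 -0.5 0 0 1" --pt "0 0 0 -1.5 0 0 1" --pt "0 0 0 -3.5 0 0 1" --pt "0 0 0 -5.5 0 0 1" --pt "0 0 0 -6.5 0 -3 1" --pt "0 0 0 -6.5 0 -7 1" --pt "0 0 0 -6.5 0 -10 1" --pt "0 0 0 -6.5 0 -10 1"

```text
time_s: 10.52
tcp_pos: [0.4469, -0.0484, 0.1822]
ee_rot: [[0.998, -0.066, 0.021], [-0.066, -0.998, 0.002], [0.021, -0.003, -1.0]]
wrist_force: [0.7, 0.6, -0.3]
gripper_width: 0.004
gripper_force: 0.0
```

```bash
python3 -c "
from h import *
where();s=capture('scene')
cv2.imwrite('pics/s5.png',cv2.resize(s['pixels'][130:260,170:390],None,fx=3.6,fy=3.6,interpolation=cv2.INTER_CUBIC))"
```

```text
10.5167 holder mm [ -97.1 -139. ] 182.2 F(holder) [0.7 0.6] -0.3 w 0.004433693030325277 j [ 15.   8. -29.   0. -52.  71.]
```

View pics/s5.png

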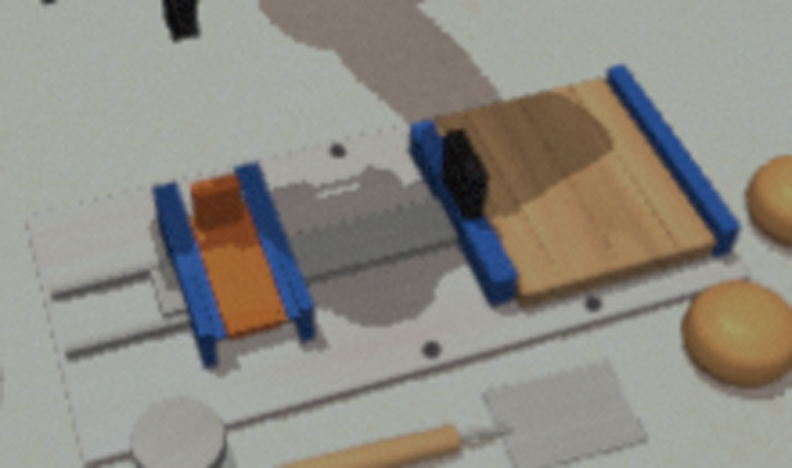

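```bash
python3 -c "
from h import *
s=capture('scene')
inv=lambda P:((P[:,:2]-P0)@RZ*1000).round(1).tolist()
for oy,L,z in((140,[(178,106),(222,97)],.084),(130,[(192,184),(238,176)],.080)): print(inv(px2w(s,np.array(L)/3.6+[170,oy]-.36,[z]*2)))
finish_job()"
```

```text
[[-75.7, -156.0], [-74.3, -124.6]]
[[-37.7, -156.2], [-34.8, -124.5]]
the job is handed in; nothing more can be done
```

The board is clamped square against the fence with no gap visible at either side. The wedge was then pushed in with about 25 N until it stopped, and the arm is clear. I handed the job in at about 10.6 s of the 38 s allowed, and no bystander looked disturbed in the pictures. I did not re-test the wedge after letting go.

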